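# Emboss the brass seal on a pearl gift box

### The arm

A 6-joint arm with a two-finger parallel gripper is mounted at the origin on the work surface. World frame = base frame: x ahead of the robot, y to its left, z up, the work surface at z = 0. Lengths are in m, angles in rad, forces in N, time in s.
With the tool pointing down it reaches from about 0.375 to 0.9 m from the base axis. Payload 3.1 kg.
Tool frame: the origin (TCP) lies midway between the tips of the shut fingers; the grasp point (between the pads) lies grip_point_offset behind it (grip_point_offset is the distance from the TCP to the grasp point, in m); y points along the fingers, z is the direction in which the jaws open and shut, and the axes are right-handed (so a half turn about y gives the same grasp; the last joint's range is limited). The gripper opens to 87 mm and grips with 3 to 60 N. Pads are 19 mm wide; open, the fingers measure 117 mm over their backs; the gripper's body (75 mm by 190 mm) begins 51 mm behind the grasp point.
Start: joints at [-1.381, 0.527, 1.433, -0, 1.181, -0.178], TCP at [0.225, -0.583, 0.223] pointing down, gripper open.
Joint ranges: [-3.08, 3.08], [-0.75, 2.2], [0.22, 2.44], [-1.43, 4.57], [0, 2.65], [-2.85, 2.85]. Speed limits (rad/s): [2.79, 2.79, 3.14, 3.14, 3.14, 3.14].

### API

Orientations are given as a unit quaternion [x, y, z, w].
In Python, from rig import * gives the robot as it stands.
- The arm moves only by the tool jog_arm, never from a script. Its argument "increments" is a list that holds one entry, the list of rows, each a list of 7 numbers: the turn, a rotation vector about the world's x, y, z in degrees, then the shift along the world's x, y, z in m, then the closure, from -1 (fully open) to 1 (shut), so that 0 is half open. In form: [[[rx, ry, rz, x, y, z, jaw], ...]]. A call has 1 to 8 rows; each row is the pose to reach, as a shift and turn from the pose measured when the call began; what a row does not reach only later rows make up. A row lasts 1/10 s, in which the tool goes at most 50 mm and 8.59 degrees, less where a joint would pass 70% of its speed; a pose out of reach is approached as far as the arm can. A call with a gripper value outside its range is refused whole. The fingers move at their own pace and stop on an object; "squeeze" is the grip in N (left out, the last holds). Time passes only in rows, so rows that repeat a pose let the fingers close. It gives the time, the measured TCP pose, the force and the opening at its end, in the units of the state.
- get_obs(): the state, without advancing time (a new reading comes with each control period).
- camera(name): name is "scene" or "top"; returns the picture (384x512x3 uint8, red, green, blue); there is no depth.
- camera_info(name): a dict with "K" (3x3 intrinsics, pixels), "k1" (the pictures are not rectified: a ray, as slopes to the right and down, at radius r is drawn at 1 + k1 r^2 times it, then the intrinsics apply), "R" (3x3) and "t" (3): a world point X has camera coordinates R X + t. Camera axes: x right, y down, z forward; pixel columns grow to the right and rows downward; lengths in m; the calibration is good to about 2 mm. A picture is of the moment at which its call begins. camera_info takes no time and is no camera call.
- hand_in(): hands the job in, once; it reports no verdict.
The state is a dict: "time": time; "q": joint angles; "joint_velocities": joint speeds; "joint_torque": joint torques, N m; "position": TCP position; "tool_rot": TCP orientation; "ft_force": force on the tool from outside, world axes, zero at the start; "moment": the same for the moment, N m; "grip_width": finger opening in m.
Only numpy, scipy, OpenCV 4.12 (cv2) and the standard library are available. Lean on these libraries where they do the work, as an engineer would, in place of code of your own. Each camera call takes 0.05 s, during which the arm holds its last target.

### The job

Take the blue-handled hand die from its grey felt pad and emboss the plain, still raised brass seal on the red gift box that has not been stamped yet: press the die squarely and centrally with even force until the seal is fully home, keep the pressure on for about a second without crushing the box, then lift straight off without dragging the seal. Stand the die upright near the middle of its felt pad before letting go of it, and leave the already stamped box and the other things on the table alone.

Things in the scene. Friction and masses are not known exactly. Their poses are not given: they have to be found in the camera images.
- die_grip (a point): Hand die standing upright on the felt pad: loose, about 280 g, 92 mm tall, round about its vertical axis. From below: steel foot 36 mm across and 14 mm high with a flat face, steel neck 20 mm across up to 34 mm, smooth blue cylindrical handle 26 mm across from 34 to 86 mm, blue rim 30 mm across from 86 to 92 mm. This point is on its axis in the handle, 60 mm above the face: a good place to grip from above. z axis up along the die.
- die_face (a point): Centre of the flat working face under the die's foot (36 mm across); z axis up along the die.
- seal_top (a point): Centre of the top of the plain, not yet stamped seal: flat brass disc 30 mm across on the lid of a fixed red gift box (90 x 90 mm, 50 mm high, gold bands), top 6 mm above the lid at first. Its glue is soft: it shifts sideways if pushed sideways with more than about 4.5 N.
- seal (a joint): How far that seal is pressed down, m: 0 raised, 0.004 fully home (its top is then 2 mm above the lid). It starts to sink at about 8 N, then meets a hard stop, and stays where it is left; no spring. 10 to 25 N is plenty; over 40 N crushes the box.
- lid_centre (a point): Middle of the lid's upper face of the unstamped box, 50 mm above the table: where the seal sits and must stay. x, y axes along the box's sides, z up.
- done_top (a point): Centre of the already stamped seal on the other red gift box, same sizes; this seal is flat, only 2 mm above its lid, and shows a dark fan of shell ribs. Fixed. Leave alone. The two boxes and the felt pad may trade places.
- pad_top (a point): Centre of the top of the round dark grey felt pad, 90 mm across, 6 mm thick, fixed; the die stands on it at first and must end on it.
- box_new: The unstamped red gift box with its seal, fixed, 90 x 90 x 50 mm; origin at the centre of its underside, z up.
- box_done: The stamped red gift box, fixed, same size; origin at the centre of its underside.
- die: The hand die; origin at the centre of its face, z up along it.
- knife_mid (a point): Bystander: oyster knife, blue handle 100 mm long and 22 mm across, short steel blade, lying in the black tray (150 x 340 x 16 mm) beyond the work; point at the joint of handle and blade. Leave alone.
- oyster: Bystander: closed brown oyster shell, about 95 x 68 x 20 mm, lying in the same tray. Leave alone.
- dish: Bystander: small white bowl of pearls, 80 mm across, 28 mm high, loose, beyond the work; origin under its centre. A white kitchen scale (150 x 120 x 26 mm) stands beside it. Leave alone.
There are look-alikes about, which are no part of the job. What is shaped like the die but brown or white is not meant. Of the things that look like the part that bears pad_top, the smaller one is meant.

How it is judged:
By the outcome, as a careful person would: the job done as asked, in the order asked, and still so for the second after the job is handed in, with the robot touching nothing.
It also fails if it takes over 56 s, if anything falls off the work surface, if the arm or the gripper's body presses on something with over 40 N, if the wrist force passes 120 N, or if a joint passes its speed limit or range.

## Working session

There is one attempt and no reset: what is moved stays moved. The work goes in short steps, Python scripts to look and compute and a tool call to move; the robot and the scene stay as the last step left them, time stands still between calls to the robot, and variables do not carry over. Pictures are saved under pics/ and viewed, and the job is handed in when it is done.

Besides the shell and the picture viewer there is one more tool, called after ">>>" in YAML: its name, and indented under it one key for each argument. jog_arm: Moves the arm, as the interface text tells. Its arguments: {"type":"object","properties":{"increments":{"type":"array","items":{"type":"array","items":{"type":"array","items":{"type":"number"}}}},"squeeze":{"type":"number"}},"required":["increments"]}

```bash
mkdir -p pics; ls; python3 - <<'E'
from rig import *
import cv2,numpy as np
np.set_printoptions(precision=4,suppress=True)
for n in("scene","top"):
    im=camera(n); cv2.imwrite(f"pics/{n}0.png",im[:,:,::-1]); i=camera_info(n); print(n,i)
print(get_obs()); 
try: print(grip_point_offset)
except Exception as e: print(e)
E
```

```text
pics
scene {'K': array([[396.3219,   0.    , 253.0063],
       [  0.    , 396.3219, 190.266 ],
       [  0.    ,   0.    ,   1.    ]]), 'k1': -0.07898925109193157, 'R': array([[ 0.5945,  0.8038,  0.0215],
       [ 0.5524, -0.3889, -0.7373],
       [-0.5843,  0.4502, -0.6752]]), 't': array([-0.3334, -0.2641,  1.2676])}
top {'K': array([[347.0446,   0.    , 253.4066],
       [  0.    , 347.0446, 191.702 ],
       [  0.    ,   0.    ,   1.    ]]), 'k1': 0.022582222972814422, 'R': array([[ 0.0079, -0.9999, -0.0154],
       [-0.9952, -0.0064, -0.0972],
       [ 0.0971,  0.0161, -0.9951]]), 't': array([-0.006 ,  0.5587,  0.7006])}
{'time': 0.1, 'q': array([-1.3815,  0.5284,  1.4338, -0.    ,  1.1814, -0.1785]), 'joint_velocities': array([ 0.0014, -0.0019, -0.0041,  0.0003, -0.    , -0.0009]), 'joint_torque': array([ -0.0002, -44.0983, -17.7151,   0.0635,   0.0534,  -0.    ]), 'position': array([ 0.2246, -0.5825,  0.2217]), 'tool_rot': array([-0.1293,  0.6959, -0.6945,  0.1293]), 'ft_force': array([-0.0996, -0.5662,  0.2705]), 'moment': array([-0.0102, -0.0239, -0.0161]), 'grip_width': 0.0871167230972547}
0.0187
```

View pics/scene0.png

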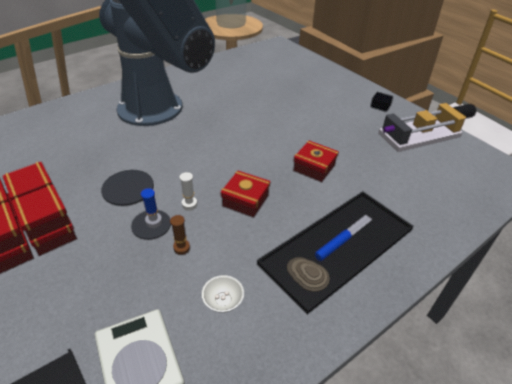

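View pics/top0.png

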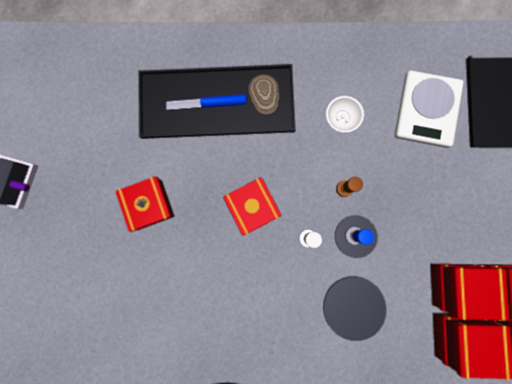

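The scene picture shows the blue die at (150,205) on the small pad, and the plain box at (246,192). The stamped box is at (316,159). In the top picture:
- **Die candidates:** blue (365,237), white (311,239) and brown (350,187). The blue one fits.
- **Pads:** the small one at (356,237), which carries the die, and the larger one at (355,308). The smaller is meant.
- **Seals:** plain at (252,206), dark fan at (142,204). The plain one is meant.

Next I'll confirm these in crops and measure.

```bash
cat > h.py <<'E'
import numpy as np,cv2
from rig import *
from scipy.optimize import least_squares
np.set_printoptions(precision=4,suppress=True)
def proj(n,X):
    i=camera_info(n); X=np.atleast_2d(X); c=X@i['R'].T+i['t']; s=c[:,:2]/c[:,2:]
    r2=(s**2).sum(1,keepdims=True); s=s*(1+i['k1']*r2); return s@np.diag(np.diag(i['K'])[:2])+i['K'][:2,2]
def back(n,uv,z):
    i=camera_info(n); uv=np.asarray(uv,float); d=np.array([i['k1'],0,0,0.]) 
    s=cv2.undistortPoints(uv.reshape(1,1,2),i['K'],d).ravel()
    C=-i['R'].T@i['t']; D=i['R'].T@np.r_[s,1]; return C+D*(z-C[2])/D[2]
def tri(a,b):
    g=back('scene',a,.05)
    f=lambda X:np.r_[proj('scene',X)[0]-a,proj('top',X)[0]-b]
    r=least_squares(f,g); return r.x,r.fun
def circ(c,rad,n=48):
    t=np.linspace(0,2*np.pi,n); return np.c_[c[0]+rad*np.cos(t),c[1]+rad*np.sin(t),np.full(n,c[2])]
E
python3 - <<'E'
from h import *
s=cv2.imread('pics/scene0.png');t=cv2.imread('pics/top0.png')
def crop(im,x,y,w,h,k): return cv2.resize(im[y:y+h,x:x+w],None,fx=k,fy=k,interpolation=cv2.INTER_CUBIC)
cv2.imwrite('pics/ct.png',crop(t,210,165,180,120,4.4)); cv2.imwrite('pics/cs.png',crop(s,100,130,250,140,3.2))
# seal top: gold mask centroid
for n,im,(x,y) in(('scene',s,(246,186)),('top',t,(252,206))):
    hsv=cv2.cvtColor(im,cv2.COLOR_BGR2HSV)
    print(n,hsv[y,x])
    m=((hsv[...,0]>14)&(hsv[...,0]<32)&(hsv[...,1]>90)&(hsv[...,2]>120)).astype(np.uint8)
    k,l,st,c=cv2.connectedComponentsWithStats(m,connectivity=4)
    print(st[l[y,x]],c[l[y,x]])
    m=((hsv[...,0]>105)&(hsv[...,0]<130)&(hsv[...,1]>180)&(hsv[...,2]>90)).astype(np.uint8)
    k,l,st,c=cv2.connectedComponentsWithStats(m)
    for j in range(1,k): 
        if st[j,4]>40: print(' blue',st[j],c[j])
print(back('top',(252,206),.056),back('top',(356,237),.006))
E
```

```text
scene [ 19 153 192]
[240 181  12   8  81] [245.4074 184.4568]
 blue [141 189  13  11 109] [147.3394 193.5596]
 blue [316 230  35  29 374] [333.1845 244.0267]
top [ 20 190 230]
[245 199  14  14 156] [251.6538 205.5   ]
 blue [201  94  46  13 450] [223.36   100.2511]
 blue [357 229  17  16 212] [365.2547 236.4104]
[0.5271 0.0002 0.056 ] [ 0.4658 -0.2196  0.006 ]
```

View pics/ct.png

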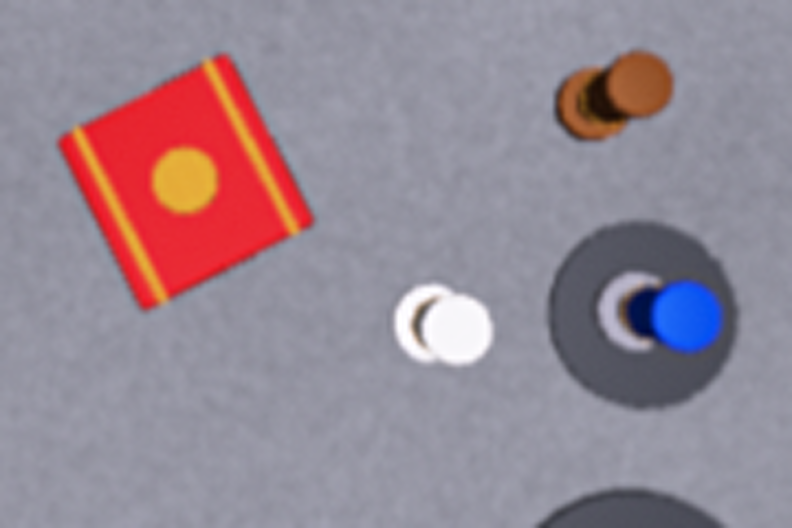

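View pics/cs.png

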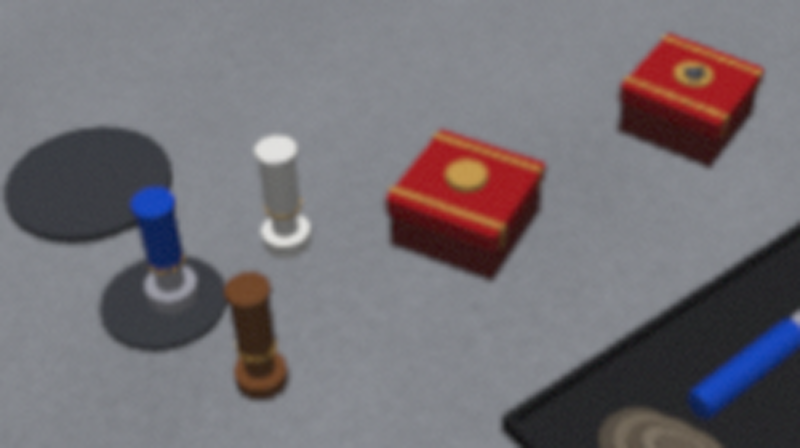

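The crops confirm the choices: blue die on the small pad, and a plain raised seal on the middle box. Now a precise measurement using circle centroids from both views.

```bash
python3 - <<'E'
from h import *
K=8
def up(n,x,y,w):
    im=cv2.imread(f'pics/{n}0.png')[y-w:y+w,x-w:x+w]
    return cv2.resize(im,None,fx=K,fy=K,interpolation=cv2.INTER_CUBIC)
def cen(n,x,y,w,f,seed=None):
    im=up(n,x,y,w).astype(float); m=f(im).astype(np.uint8)
    k,l,st,c=cv2.connectedComponentsWithStats(m,connectivity=4)
    j=l[w*K,w*K] if seed is None else l[seed[1],seed[0]]
    if j==0: j=1+np.argmax(st[1:,4])
    cs,_=cv2.findContours((l==j).astype(np.uint8),cv2.RETR_EXTERNAL,cv2.CHAIN_APPROX_NONE)
    e=cv2.fitEllipse(np.vstack([cv2.convexHull(q) for q in cs]))
    o=lambda p:(np.array(p)+.5)/K-.5+np.array([x-w,y-w])
    return o(c[j]),o(e[0]),np.array(e[1])/K,st[j,4]/K/K
g=lambda i:i[...,1]>(100 if 1 else 0)
r={}
for nm,sp,tp,w,fs,ft in[
 ('seal',(245,184),(252,206),13,lambda i:i[...,1]>80,lambda i:i[...,1]>105),
 ('rim',(148,193),(365,237),13,lambda i:i[...,0]>165,lambda i:(i[...,0]>180)&(i[...,2]<90)),
 ('done',(316,153),(142,204),12,lambda i:i[...,1]>70,lambda i:i[...,1]>90),
 ]:
    a=cen('scene',*sp,w,fs);b=cen('top',*tp,w,ft)
    print(nm,a,b,'tri(ellipse)',tri(a[1],b[1]))
    z={'seal':.056,'rim':.098,'done':.052}[nm]
    print('   S',back('scene',a[1],z),'T',back('top',b[1],z))
a=cen('top',356,237,30,lambda i:i.max(2)<115,seed=(100,240)); print('pad T',a,back('top',a[1],.006))
a=cen('scene',150,224,28,lambda i:i.max(2)<85,seed=None); print('pad S',a,back('scene',a[1],.006))
# box corners top
im=cv2.imread('pics/top0.png').astype(int); m=((im[...,2]>110)&(im[...,0]<90)&(im[...,2]-im[...,0]>80)).astype(np.uint8)
k,l,st,c=cv2.connectedComponentsWithStats(m)
for j in range(1,k):
    if 1000<st[j,4]<4000:
        cs,_=cv2.findContours((l==j).astype(np.uint8),0,1); R=cv2.minAreaRect(cs[0]); B=cv2.boxPoints(R); P=np.array([back('top',p,.05) for p in B])
        print('box',R,P[:,:2],P.mean(0),np.linalg.norm(P[1]-P[0]),np.linalg.norm(P[2]-P[1]))
print('white',back('top',(210+458/4.4,165+328/4.4),.092),'brown',back('top',(210+640/4.4,165+83/4.4),.092))
o=get_obs();print(o['position'])
from scipy.spatial.transform import Rotation as Ro
print(Ro.from_quat(o['tool_rot']).as_matrix())
E
```

```text
seal (array([245.3471, 183.9831]), array([245.356 , 183.9811]), array([ 9.9877, 13.5177]), np.float64(105.59375)) (array([251.5614, 205.5222]), array([251.5644, 205.5161]), array([14.9063, 14.9404]), np.float64(173.9375)) tri(ellipse) (array([0.5279, 0.0009, 0.0567]), array([ 0.0923, -0.005 ,  0.066 ,  0.0446]))
   S [0.5272 0.0011 0.056 ] T [0.528 0.001 0.056]
rim (array([147.3751, 192.6754]), array([147.4027, 192.6605]), array([ 7.9119, 12.5867]), np.float64(77.609375)) (array([365.6181, 236.4811]), array([365.624 , 236.4729]), array([15.3734, 15.9609]), np.float64(191.75)) tri(ellipse) (array([ 0.4696, -0.212 ,  0.0985]), array([0.1598, 0.0252, 0.1177, 0.0696]))
   S [ 0.4688 -0.212   0.098 ] T [ 0.4697 -0.2119  0.098 ]
done (array([316.2279, 152.5887]), array([316.2371, 152.5818]), array([ 8.3387, 13.0657]), np.float64(85.1875)) (array([141.5281, 203.1134]), array([141.5023, 203.1863]), array([15.2158, 15.7266]), np.float64(155.0)) tri(ellipse) (array([0.5314, 0.2233, 0.0541]), array([-0.049 ,  0.0112, -0.0308, -0.0232]))
   S [0.5295 0.2256 0.052 ] T [0.5315 0.224  0.052 ]
pad T
[... 662 characters left out ...]
 0.5094 -0.0587]
 [ 0.4685  0.0195]] [0.5281 0.001  0.05  ] 0.0892833258842391 0.08865251970812311
box ((476.5826416015625, 314.7793273925781), (97.10148620605469, 68.27870178222656), 86.90594482421875) [[ 0.4085 -0.3687]
 [ 0.4175 -0.4986]
 [ 0.238  -0.4951]
 [ 0.228  -0.369 ]] [ 0.323  -0.4329  0.05  ] 0.13026528308509983 0.17957355850485535
box ((484.5, 351.5), (53.0, 55.0), 0.0) [[ 0.2037 -0.3914]
 [ 0.3037 -0.3974]
 [ 0.3059 -0.4961]
 [ 0.2065 -0.4885]] [ 0.2549 -0.4434  0.05  ] 0.10012855814370152 0.09871297408945415
white [ 0.4629 -0.1177  0.092 ] brown [ 0.5686 -0.1969  0.092 ]
[ 0.2246 -0.5825  0.2217]
[[-0.9331 -0.0004  0.3596]
 [-0.3596  0.0019 -0.9331]
 [-0.0003 -1.     -0.0019]]
```

Measurements against what they should be:

| Point | Position (m) | Check |
|---|---|---|
| Seal | (0.528, 0.001, 0.0567) | expected z 0.056 |
| Die axis | (0.469, -0.212), rim at z 0.0985 | expected z 0.098 |
| Pad | (0.467, -0.219) | reach fine |

The sides of both gift boxes measure about 89–90 mm. I'll approach high, over the red stack, with the jaws turned about 30° so they stay clear of the white and brown dies.

>>> jog_arm:
  increments:
    - [[0,0,0,0,0,0.05,-1],[0,0,8,0,0,0.09,-1],[0,0,15,0.03,0.04,0.1,-1],[0,0,22,0.06,0.08,0.1,-1],[0,0,30,0.09,0.12,0.1,-1],[0,0,30,0.115,0.16,0.1,-1],[0,0,30,0.14,0.2,0.1,-1],[0,0,30,0.165,0.24,0.1,-1]]
  squeeze: 50

```text
time: 0.9
position: [0.3902, -0.3405, 0.3213]
tool_rot: [-0.305, 0.639, -0.637, 0.305]
ft_force: [1.4, 0.0, 0.2]
grip_width: 0.0866
```

>>> jog_arm:
  increments:
    - [[0,0,0,0.025,0.04,0,-1],[0,0,0,0.05,0.08,0,-1],[0,0,0,0.079,0.1285,0,-1],[0,0,0,0.079,0.1285,-0.05,-1],[0,0,0,0.079,0.1285,-0.1,-1],[0,0,0,0.079,0.1285,-0.15,-1],[0,0,0,0.079,0.1285,-0.18,-1],[0,0,0,0.079,0.1285,-0.18,-1]]

```text
time: 1.7
position: [0.466, -0.2096, 0.1372]
tool_rot: [-0.307, 0.642, -0.634, 0.303]
ft_force: [0.4, 0.5, -0.4]
grip_width: 0.0871
```

```bash
python3 - <<'E'
from h import *
s=camera('scene');t=camera('top')
cv2.imwrite('pics/a1.png',np.hstack([cv2.resize(s[110:260,80:230],(400,400)),cv2.resize(t[160:310,280:430],(400,400))])[:,:,::-1])
o=get_obs();print(o['position'],o['ft_force'],o['tool_rot'])
E
```

```text
[ 0.4693 -0.2121  0.1414] [ 0.7211 -0.7042 -0.107 ] [-0.305   0.6393 -0.6369  0.3044]
```

View pics/a1.png

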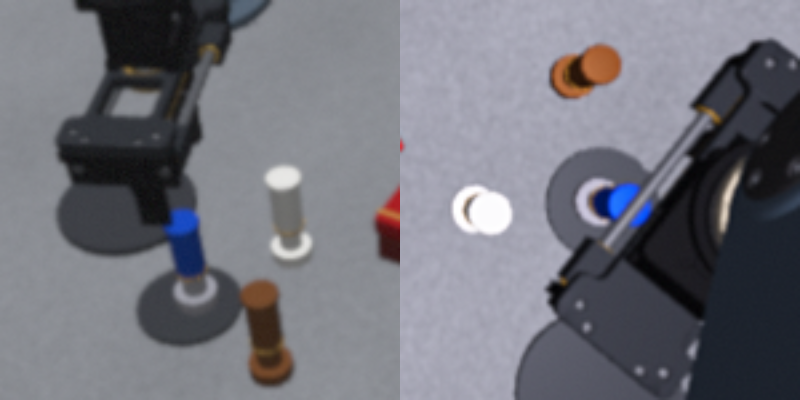

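```bash
python3 - <<'E'
from h import *
P=np.array([.4693,-.2121,.1414]);j=np.array([.777,-.629,0])
for n,o,k in(('scene',(80,110),(0,0)),('top',(280,160),(400,0))):
    print(n,[(proj(n,P+d*j)[0]-o)*400/150+k for d in(-.05,0,.05)])
E
```

```text
scene [array([186.3998, 138.5018]), array([171.0026, 179.1607]), array([154.23  , 223.7032])]
top [array([601.662, 266.958]), array([649.2095, 206.7091]), array([696.3791, 147.0988])]
```

The finger tips match the projections: front finger at (154,224), jaw mid over the die. I'll descend and close.

>>> jog_arm:
  increments:
    - [[0,0,0,0,0,-0.03,-1],[0,0,0,0,0,-0.06,-1],[0,0,0,0,0,-0.08,-1],[0,0,0,0,0,-0.094,-1],[0,0,0,0,0,-0.094,-1],[0,0,0,0,0,-0.094,-1]]

```text
time: 2.4
position: [0.4707, -0.2132, 0.0491]
tool_rot: [-0.304, 0.638, -0.638, 0.305]
ft_force: [0.3, 0.2, -0.7]
grip_width: 0.0871
```

>>> jog_arm:
  increments:
    - [[0,0,0,0,0,0,0],[0,0,0,0,0,0,0.25],[0,0,0,0,0,0,0.3],[0,0,0,0,0,0,0.35],[0,0,0,0,0,0,0.4],[0,0,0,0,0,0,0.45],[0,0,0,0,0,0,0.6],[0,0,0,0,0,0,1]]

```text
time: 3.2
position: [0.4706, -0.2131, 0.049]
tool_rot: [-0.304, 0.638, -0.638, 0.305]
ft_force: [-0.1, 1.2, 0.7]
grip_width: 0.0308
```

>>> jog_arm:
  increments:
    - [[0,0,0,0,0,0,1],[0,0,0,0,0,0,1],[0,0,0,0,0,0,1],[0,0,0,0,0,0,1]]

```text
time: 3.6
position: [0.4705, -0.2131, 0.049]
tool_rot: [-0.304, 0.638, -0.638, 0.305]
ft_force: [0.1, 0.2, 0.7]
grip_width: 0.0278
```

```bash
python3 - <<'E'
from h import *
s=camera('scene');t=camera('top')
cv2.imwrite('pics/a2.png',np.hstack([cv2.resize(s[110:260,80:230],(400,400)),cv2.resize(t[160:310,280:430],(400,400))])[:,:,::-1])
o=get_obs();print(o['position'],o['ft_force'],o['moment'],o['tool_rot'],o['grip_width'])
E
```

```text
[ 0.4705 -0.2131  0.049 ] [-1.4582 -0.1077  1.0723] [ 0.0115 -0.0054 -0.0362] [-0.3045  0.6383 -0.6379  0.3049] 0.027932570070595214
```

View pics/a2.png

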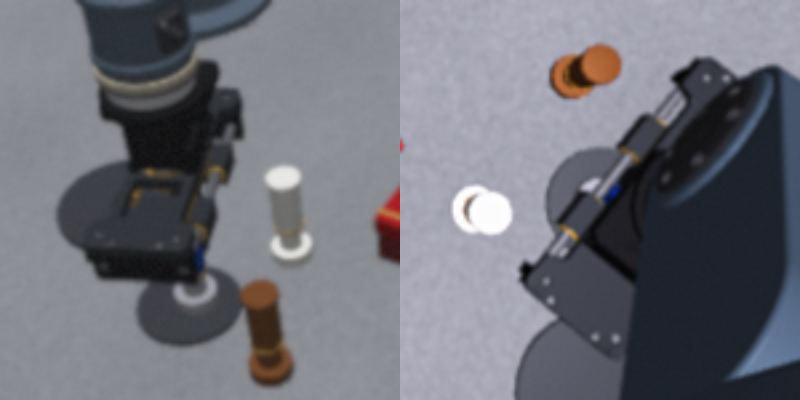

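>>> jog_arm:
  increments:
    - [[0,0,0,0,0,0,1],[0,0,0,0,0,0,1],[0,0,0,0,0,0.01,1],[0,0,0,0,0,0.03,1],[0,0,0,0,0,0.06,1],[0,0,0,0,0,0.1,1],[0,0,0,0,0,0.11,1],[0,0,0,0,0,0.11,1]]

```text
time: 4.5
position: [0.4715, -0.2137, 0.1609]
tool_rot: [0.304, -0.637, 0.639, -0.306]
ft_force: [-0.4, -0.8, -2.8]
grip_width: 0.0275
```

```bash
python3 - <<'E'
from h import *
s=camera('scene');t=camera('top')
cv2.imwrite('pics/a3.png',np.hstack([cv2.resize(s[90:240,80:230],(400,400)),cv2.resize(t[160:310,280:430],(400,400))])[:,:,::-1])
o=get_obs();print(o['position'],o['ft_force'],o['moment'],o['tool_rot'],o['grip_width'])
E
```

```text
[ 0.4697 -0.2125  0.1582] [-0.3481  0.0228 -2.1631] [-0.0383 -0.0327  0.0108] [-0.3048  0.6389 -0.6373  0.3046] 0.028046491925941972
```

View pics/a3.png

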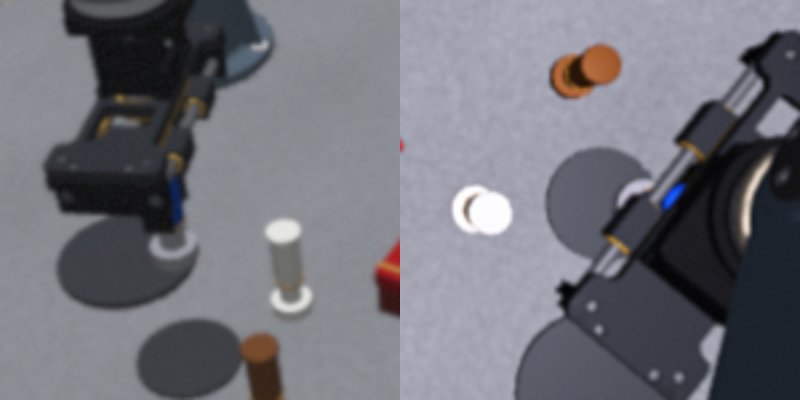

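The die is lifted and upright, and the wrist shows about -2.2 to -2.8 N, which fits its weight. I'll carry it above the seal, passing over the white die with margin.

>>> jog_arm:
  increments:
    - [[0,0,0,0,0,0.02,1],[0,0,0,0.008,0.03,0.04,1],[0,0,0,0.018,0.065,0.04,1],[0,0,0,0.028,0.1,0.04,1],[0,0,0,0.038,0.14,0.04,1],[0,0,0,0.048,0.175,0.04,1],[0,0,0,0.055,0.2,0.03,1],[0,0,0,0.0583,0.2135,0.01,1]]

```text
time: 5.4
position: [0.5282, 0.0034, 0.1669]
tool_rot: [-0.305, 0.639, -0.637, 0.305]
ft_force: [0.3, -0.3, -2.6]
grip_width: 0.0268
```

>>> jog_arm:
  increments:
    - [[0,0,0,0,0,0,1],[0,0,0,0,0,0,1]]

```text
time: 5.6
position: [0.5267, 0.0037, 0.1651]
tool_rot: [-0.307, 0.64, -0.636, 0.304]
ft_force: [-0.1, -0.2, -1.5]
grip_width: 0.0278
```

```bash
python3 - <<'E'
from h import *
s=camera('scene');t=camera('top')
cv2.imwrite('pics/s4.png',s[:,:,::-1]);cv2.imwrite('pics/t4.png',t[:,:,::-1])
cv2.imwrite('pics/a4.png',np.hstack([cv2.resize(s[110:230,180:300],(400,400)),cv2.resize(t[140:260,200:320],(400,400))])[:,:,::-1])
o=get_obs();print(o['time'],o['position'],o['ft_force'],o['moment'],o['tool_rot'],o['grip_width'])
E
```

```text
5.7 [0.5281 0.0026 0.1667] [-0.8328 -0.6254 -1.9545] [-0.0855 -0.0342  0.0481] [-0.3055  0.639  -0.6367  0.3048] 0.02774003964173052
```

View pics/a4.png

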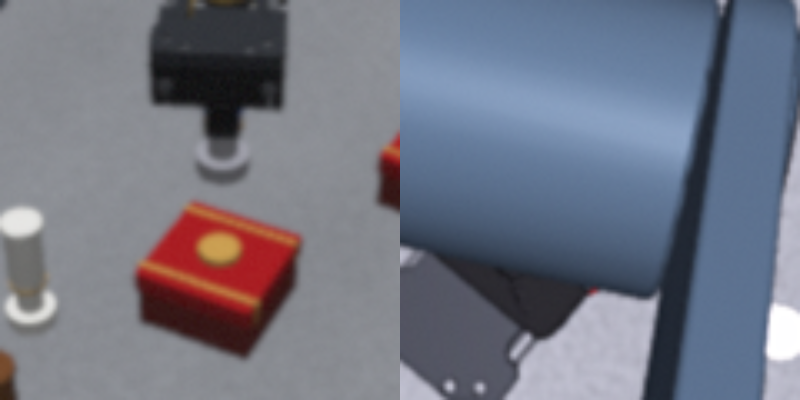

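```bash
cat >> h.py <<'E'
def avg(n=12):
    L=[];ims=[]
    for _ in range(n):
        ims.append(camera('scene').astype(float)); o=get_obs(); L.append(np.r_[o['position'],o['tool_rot']*-np.sign(o['tool_rot'][0]),o['ft_force'],o['moment'],o['grip_width']])
    L=np.array(L); return L.mean(0),L.std(0),np.mean(ims,0),get_obs()['time']
E
python3 - <<'E'
from h import *
from scipy.spatial.transform import Rotation as Ro
m,s,im,t=avg();print(t,m,s,sep='\n');print(Ro.from_quat(m[3:7]).as_matrix())
np.save('im5.npy',im)
x0,y0,w,k=185,110,110,6
g=cv2.resize(im[y0:y0+w,x0:x0+w][:,:,::-1].astype(np.uint8),None,fx=k,fy=k,interpolation=cv2.INTER_CUBIC)
def dr(P,c):
    q=(proj('scene',P)-[x0,y0]+.5)*k-.5; cv2.polylines(g,[np.int32(np.round(q))],False,c,1)
f=np.array([m[0],m[1],m[2]-.043]); 
dr(circ(f,.018),(0,255,0));dr(circ(f+[0,0,.014],.018),(0,255,0));dr(circ([.5279,.0009,.056],.015),(255,0,0))
cv2.imwrite('pics/a5.png',g[:600])
E
```

```text
6.3
[ 0.5284  0.0028  0.1673 -0.305   0.6388 -0.637   0.3052 -0.1262  0.0621
 -2.5733 -0.0128 -0.035   0.0111  0.0277]
[0.0001 0.0004 0.0002 0.0002 0.     0.0002 0.0001 0.5053 0.5995 0.3558
 0.0234 0.0233 0.0277 0.0002]
[[-0.6276 -0.0008  0.7785]
 [-0.7785  0.0024 -0.6276]
 [-0.0013 -1.     -0.0021]]
```

View pics/a5.png

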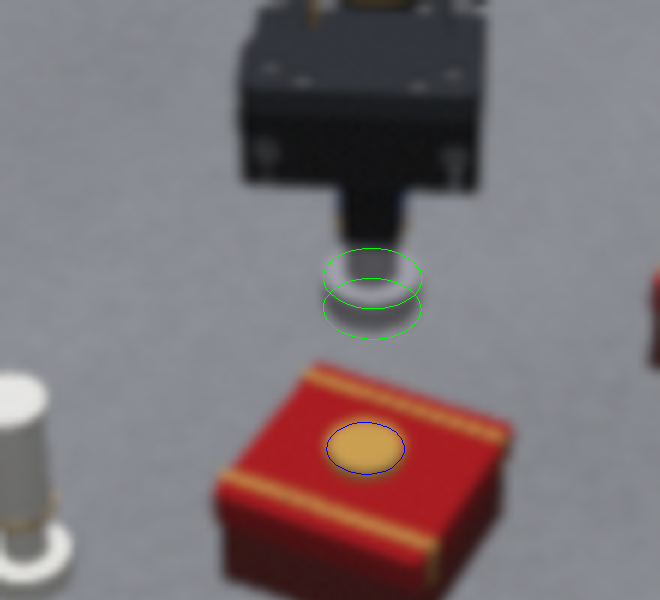

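The predicted foot outline (green) lies on the imaged foot, so the die axis matches the TCP to about 0.5 mm. I'll centre it and lower to about 10 mm above the seal.

>>> jog_arm:
  increments:
    - [[0,0,0,-0.0005,-0.0018,-0.01,1],[0,0,0,-0.0005,-0.0018,-0.03,1],[0,0,0,-0.0005,-0.0018,-0.045,1],[0,0,0,-0.0005,-0.0018,-0.055,1],[0,0,0,-0.0005,-0.0018,-0.058,1],[0,0,0,-0.0005,-0.0018,-0.058,1],[0,0,0,-0.0005,-0.0018,-0.058,1]]

```text
time: 7.0
position: [0.5282, 0.0014, 0.1094]
tool_rot: [-0.305, 0.639, -0.637, 0.306]
ft_force: [-0.5, -1.1, -0.4]
grip_width: 0.0278
```

```bash
python3 - <<'E'
from h import *
m,s,im,t=avg(10);print(t,m,s[:3],sep='\n')
x0,y0,w,k=185,110,110,6
g=cv2.resize(im[y0:y0+w,x0:x0+w][:,:,::-1].astype(np.uint8),None,fx=k,fy=k,interpolation=cv2.INTER_CUBIC)
def dr(P,c):
    q=(proj('scene',P)-[x0,y0]+.5)*k-.5; cv2.polylines(g,[np.int32(np.round(q))],False,c,1)
f=np.array([m[0],m[1],m[2]-.043]); 
dr(circ(f,.018),(0,255,0));dr(circ(f+[0,0,.014],.018),(0,255,0));dr(circ([.5279,.0009,.056],.015),(255,0,0))
cv2.imwrite('pics/a6.png',g[:600])
E
```

```text
7.5
[ 0.528   0.0015  0.1095 -0.3051  0.6386 -0.637   0.3056  0.2937  0.1559
 -2.0004 -0.0197 -0.0494  0.0036  0.0278]
[0.0002 0.     0.0002]
```

View pics/a6.png

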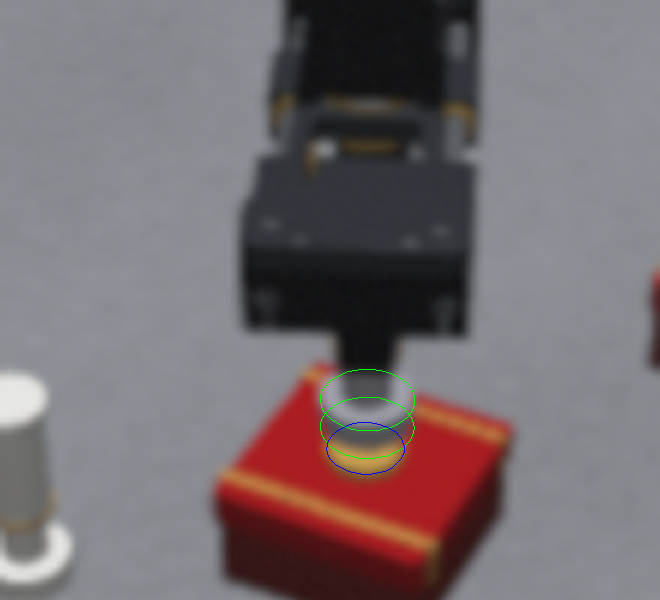

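>>> jog_arm:
  increments:
    - [[0,0,0,0,-0.0005,-0.003,1],[0,0,0,0,-0.0005,-0.006,1],[0,0,0,0,-0.0005,-0.008,1],[0,0,0,0,-0.0005,-0.008,1],[0,0,0,0,-0.0005,-0.008,1],[0,0,0,0,-0.0005,-0.008,1]]

```text
time: 8.1
position: [0.5279, 0.001, 0.1012]
tool_rot: [-0.305, 0.639, -0.637, 0.305]
ft_force: [-0.2, -0.4, -2.1]
grip_width: 0.0279
```

```bash
python3 - <<'E'
from h import *
m,s,im,t=avg(6);print(t,m,s[:3],sep='\n')
E
```

```text
8.4
[ 0.5279  0.001   0.1013 -0.3053  0.6387 -0.6369  0.3055 -0.32   -0.0286
 -2.5834 -0.0345 -0.0629 -0.008   0.0277]
[0. 0. 0.]
```

>>> jog_arm:
  increments:
    - [[0,0,0,0,0,-0.0005,1],[0,0,0,0,0,-0.001,1],[0,0,0,0,0,-0.0015,1],[0,0,0,0,0,-0.002,1],[0,0,0,0,0,-0.0025,1],[0,0,0,0,0,-0.0025,1]]

```text
time: 9.0
position: [0.5279, 0.0011, 0.099]
tool_rot: [-0.305, 0.639, -0.637, 0.306]
ft_force: [-1.8, 0.1, 0.2]
grip_width: 0.0279
```

```bash
python3 - <<'E'
from h import *
m,s,im,t=avg(5);print(t,m,s[:3],sep='\n')
E
```

```text
9.25
[ 0.5279  0.001   0.0989 -0.3052  0.6387 -0.6369  0.3055 -0.723   0.2537
  0.6395  0.0284  0.0128 -0.0088  0.0278]
[0. 0. 0.]
```

>>> jog_arm:
  increments:
    - [[0,0,0,0,0,-0.0005,1],[0,0,0,0,0,-0.001,1],[0,0,0,0,0,-0.001,1]]

```text
time: 9.55
position: [0.5281, 0.0011, 0.0985]
tool_rot: [-0.305, 0.639, -0.637, 0.306]
ft_force: [-1.5, 1.0, 5.3]
grip_width: 0.0279
```

```bash
python3 - <<'E'
from h import *
m,s,im,t=avg(4);print(t,m,s[:3],sep='\n')
E
```

```text
9.75
[ 0.5281  0.0011  0.0984 -0.305   0.6385 -0.637   0.3057 -1.5686  0.4586
  5.6819  0.1163  0.1752 -0.0105  0.0277]
[0. 0. 0.]
```

>>> jog_arm:
  increments:
    - [[0,0,0,0,0,-0.001,1],[0,0,0,0,0,-0.0015,1],[0,0,0,0,0,-0.002,1],[0,0,0,0,0,-0.002,1]]

```text
time: 10.15
position: [0.5281, 0.0012, 0.0968]
tool_rot: [-0.305, 0.639, -0.637, 0.306]
ft_force: [-1.1, 0.5, 5.4]
grip_width: 0.0281
```

```bash
python3 - <<'E'
from h import *
m,s,im,t=avg(3);print(t,m,s[:3],sep='\n')
E
```

```text
10.3
[ 0.5281  0.0011  0.0968 -0.3049  0.6385 -0.637   0.3058 -1.5182  0.8662
  5.1541  0.0806  0.202  -0.0138  0.0276]
[0. 0. 0.]
```

>>> jog_arm:
  increments:
    - [[0,0,0,0,0,-0.001,1],[0,0,0,0,0,-0.0015,1],[0,0,0,0,0,-0.002,1],[0,0,0,0,0,-0.0025,1],[0,0,0,0,0,-0.0025,1]]

```text
time: 10.8
position: [0.5282, 0.0012, 0.0948]
tool_rot: [-0.305, 0.638, -0.637, 0.306]
ft_force: [-1.5, 0.7, 5.4]
grip_width: 0.0276
```

```bash
python3 - <<'E'
from h import *
m,s,im,t=avg(3);print(t,m,s[:3],sep='\n')
E
```

```text
10.95
[ 0.5282  0.0012  0.0948 -0.3048  0.6385 -0.6371  0.3059 -1.2167  0.6258
  5.299   0.1141  0.1964  0.0232  0.0276]
[0. 0. 0.]
```

>>> jog_arm:
  increments:
    - [[0,0,0,0,0,-0.0006,1],[0,0,0,0,0,-0.001,1],[0,0,0,0,0,-0.0012,1],[0,0,0,0,0,-0.0012,1]]

```text
time: 11.35
position: [0.5284, 0.0013, 0.0946]
tool_rot: [-0.305, 0.638, -0.637, 0.306]
ft_force: [-2.2, 1.4, 9.3]
grip_width: 0.0275
```

```bash
python3 - <<'E'
from h import *
m,s,im,t=avg(3);print(t,m,s[:3],sep='\n')
E
```

```text
11.5
[ 0.5284  0.0013  0.0946 -0.3046  0.6383 -0.6372  0.3062 -2.0635  1.4795
  9.8983  0.1973  0.3675  0.014   0.0279]
[0. 0. 0.]
```

The seal has reached the hard stop: the TCP travelled 98.8 → 94.6 mm, so about 4 mm, and contact force is now about 12 N. I'll raise it to about 16 N, relieve the small lateral load, and hold.

>>> jog_arm:
  increments:
    - [[0,0,0,-0.0003,0.0002,-0.0011,1],[0,0,0,-0.0004,0.0002,-0.0013,1],[0,0,0,-0.0004,0.0002,-0.0013,1],[0,0,0,-0.0004,0.0002,-0.0013,1],[0,0,0,-0.0004,0.0002,-0.0013,1]]

```text
time: 12.0
position: [0.5285, 0.0015, 0.0946]
tool_rot: [-0.304, 0.638, -0.638, 0.307]
ft_force: [-2.2, 1.2, 10.5]
grip_width: 0.0276
```

```bash
python3 - <<'E'
from h import *
m,s,im,t=avg(5);print(t,m,s[:3],sep='\n')
E
```

```text
12.25
[ 0.5285  0.0015  0.0946 -0.3041  0.638  -0.6375  0.3067 -2.3451  0.8385
 10.6295  0.1691  0.3297 -0.0137  0.0276]
[0. 0. 0.]
```

```bash
python3 - <<'E'
from h import *
m,s,im,t=avg(12);print(t,m,s[:3],sep='\n')
E
```

```text
12.85
[ 0.5285  0.0015  0.0946 -0.3041  0.638  -0.6375  0.3067 -2.3474  0.9581
 10.8307  0.1483  0.3428 -0.0042  0.0277]
[0. 0. 0.]
```

Held for over 1.3 s at about 13 N. Now lifting straight off.

>>> jog_arm:
  increments:
    - [[0,0,0,0,0,0,1],[0,0,0,0,0,0.001,1],[0,0,0,0,0,0.003,1],[0,0,0,0,0,0.008,1],[0,0,0,0,0,0.02,1],[0,0,0,0,0,0.045,1],[0,0,0,0,0,0.075,1],[0,0,0,0,0,0.095,1]]

```text
time: 13.65
position: [0.5293, 0.0013, 0.1921]
tool_rot: [0.303, -0.637, 0.638, -0.307]
ft_force: [0.3, -0.8, -2.2]
grip_width: 0.0279
```

```bash
python3 - <<'E'
from h import *
m,s,im,t=avg(10);print(t,m,s[:3],sep='\n')
np.save('im7.npy',im)
x0,y0,w,k=185,90,130,5
g=cv2.resize(im[y0:y0+w,x0:x0+w][:,:,::-1].astype(np.uint8),None,fx=k,fy=k,interpolation=cv2.INTER_CUBIC)
raw=g.copy()
def dr(P,c):
    q=(proj('scene',P)-[x0,y0]+.5)*k-.5; cv2.polylines(g,[np.int32(np.round(q))],False,c,1)
f=np.array([m[0],m[1],m[2]-.043]); 
dr(circ(f,.018),(0,255,0));dr(circ(f+[0,0,.014],.018),(0,255,0));dr(circ([.5279,.0009,.052],.015),(255,0,0))
cv2.imwrite('pics/a7.png',g[:600])
p=cv2.resize(im[180:270,120:190][:,:,::-1].astype(np.uint8),None,fx=6,fy=6,interpolation=cv2.INTER_CUBIC)
cv2.imwrite('pics/p7.png',p)
E
```

```text
14.15
[ 0.5285  0.0015  0.19   -0.304   0.6379 -0.6376  0.3069  0.2763 -0.1051
 -2.252  -0.0292 -0.0361 -0.0086  0.0278]
[0.0014 0.0002 0.0022]
```

View pics/a7.png

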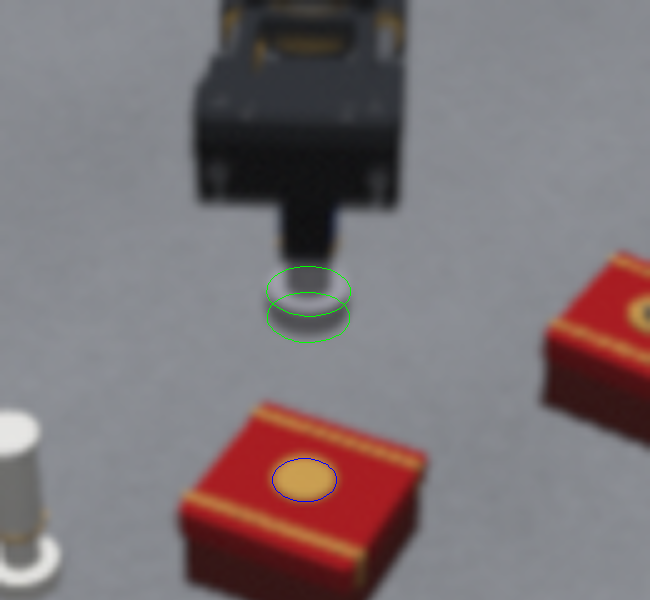

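View pics/p7.png

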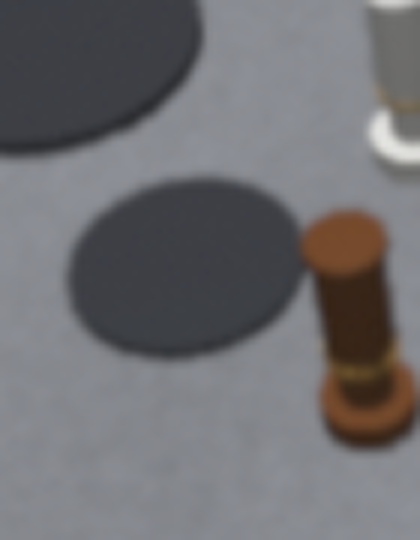

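The pressed seal coincides with the home-height outline (z = 0.052), is still centred, and the die is intact. Now the pad centre and the tool tilt.

```bash
python3 - <<'E'
from h import *
from scipy.spatial.transform import Rotation as Ro
print(back('scene',(151,223.7),.006), back('top',(356,236.4),.006))
for q in([-.304,.6379,-.6376,.3069],[-.3045,.6383,-.6379,.3049]): print(Ro.from_quat(q).as_matrix()[:,1])
t=camera('top');o=get_obs();print(o['time'],o['position'])
i=np.load('im7.npy')[:,:,::-1].astype(np.uint8)
K=8;im=i[190:255,122:180]; u=cv2.resize(im,None,fx=K,fy=K,interpolation=cv2.INTER_CUBIC)
m=(u.max(2)<96).astype(np.uint8); k,l,st,c=cv2.connectedComponentsWithStats(m); j=l[(224-190)*K,(151-122)*K]
cs,_=cv2.findContours((l==j).astype(np.uint8),0,1); e=cv2.fitEllipse(max(cs,key=len)); ctr=(np.array(e[0])+.5)/K-.5+[122,190]; print(st[j],ctr,e[1],back('scene',ctr,.004))
E
```

```text
[ 0.4687 -0.2191  0.006 ] [ 0.4671 -0.2196  0.006 ]
[ 0.0035  0.0022 -1.    ]
[ 0.0003  0.0008 -1.    ]
14.2 [0.528  0.0016 0.1887]
[   76   160   388   308 67363] [155.3384 227.5692] (260.32196044921875, 415.1964416503906) [ 0.4833 -0.2158  0.004 ]
```

>>> jog_arm:
  increments:
    - [[0,0,0,-0.008,-0.03,0.01,1],[-0.13,0.2,0,-0.018,-0.065,0.01,1],[-0.13,0.2,0,-0.028,-0.105,0.01,1],[-0.13,0.2,0,-0.038,-0.14,0.01,1],[-0.13,0.2,0,-0.048,-0.175,0.01,1],[-0.13,0.2,0,-0.056,-0.205,0,1],[-0.13,0.2,0,-0.06,-0.2206,-0.02,1],[-0.13,0.2,0,-0.06,-0.2206,-0.04,1]]

```text
time: 15.0
position: [0.4682, -0.2222, 0.1483]
tool_rot: [0.305, -0.638, 0.639, -0.304]
ft_force: [0.3, 0.5, -2.1]
grip_width: 0.0278
```

>>> jog_arm:
  increments:
    - [[0,0,0,0,0,-0.02,1],[0,0,0,0,0,-0.04,1],[0,0,0,0,0,-0.05,1],[0,0,0,0,0,-0.05,1]]

```text
time: 15.4
position: [0.4673, -0.2216, 0.0968]
tool_rot: [-0.305, 0.639, -0.638, 0.303]
ft_force: [-0.4, -0.4, -2.4]
grip_width: 0.0276
```

```bash
python3 - <<'E'
from h import *
from scipy.spatial.transform import Rotation as Ro
m,s,im,t=avg(8);print(t,m,s[:3],sep='\n');print(Ro.from_quat(m[3:7]).as_matrix()[:,1])
E
```

```text
15.8
[ 0.4686 -0.2224  0.0989 -0.3047  0.6373 -0.6391  0.3041  0.0069  0.3027
 -2.4534 -0.0298 -0.049   0.0161  0.0278]
[0.0003 0.0002 0.0005]
[ 0.0003 -0.0027 -1.    ]
```

>>> jog_arm:
  increments:
    - [[0.15,0,0,-0.0005,0.003,-0.02,1],[0.15,0,0,-0.0005,0.003,-0.035,1],[0.15,0,0,-0.0005,0.003,-0.044,1],[0.15,0,0,-0.0005,0.003,-0.047,1],[0.15,0,0,-0.0005,0.003,-0.047,1],[0.15,0,0,-0.0005,0.003,-0.047,1]]

```text
time: 16.4
position: [0.4685, -0.2197, 0.0525]
tool_rot: [0.304, -0.638, 0.639, -0.305]
ft_force: [0.1, -0.2, -2.2]
grip_width: 0.0278
```

```bash
python3 - <<'E'
from h import *
from scipy.spatial.transform import Rotation as Ro
m,s,im,t=avg(8);print(t,m,s[:3],sep='\n');print(Ro.from_quat(m[3:7]).as_matrix()[:,1])
cv2.imwrite('pics/a8.png',cv2.resize(im[140:260,90:210][:,:,::-1].astype(np.uint8),None,fx=5,fy=5,interpolation=cv2.INTER_CUBIC))
E
```

```text
16.8
[ 0.4684 -0.2196  0.0524 -0.3041  0.6378 -0.6387  0.3047 -0.0595  0.2103
 -2.3573 -0.0257 -0.0367  0.0036  0.0277]
[0.0001 0.0001 0.0001]
[ 0.0013 -0.0008 -1.    ]
```

View pics/a8.png

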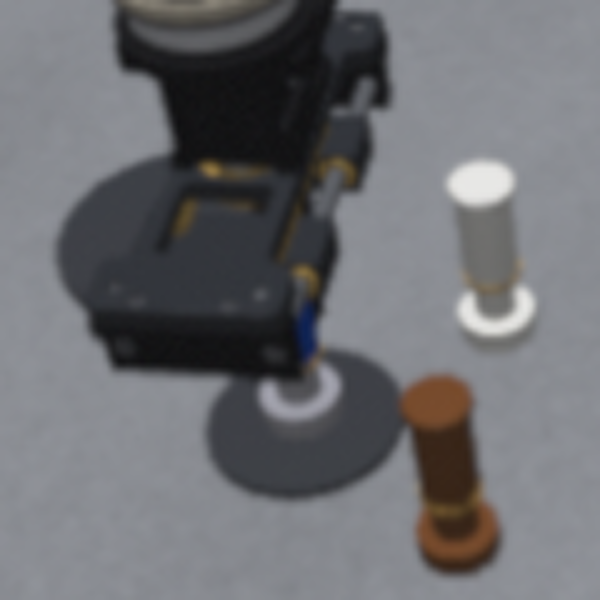

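The foot hangs just above the pad, near its centre. Lowering until it touches.

>>> jog_arm:
  increments:
    - [[0,0,0,0,0,-0.0015,1],[0,0,0,0,0,-0.0025,1],[0,0,0,0,0,-0.0032,1],[0,0,0,0,0,-0.0036,1],[0,0,0,0,0,-0.0036,1]]

```text
time: 17.3
position: [0.4682, -0.2194, 0.049]
tool_rot: [0.304, -0.638, 0.639, -0.305]
ft_force: [-1.2, 0.4, 2.1]
grip_width: 0.0277
```

```bash
python3 - <<'E'
from h import *
m,s,im,t=avg(5);print(t,m,s[:3],sep='\n')
E
```

```text
17.55
[ 0.4681 -0.2194  0.0489 -0.3042  0.6379 -0.6385  0.3046 -1.1729  0.6224
  4.4442  0.1338  0.1595 -0.0053  0.0278]
[0. 0. 0.]
```

>>> jog_arm:
  increments:
    - [[0,0,0,0,0,0,1],[0,0,0,0,0,0,1],[0,0,0,0,0,0,0.3],[0,0,0,0,0,0,0.2],[0,0,0,0,0,0,0],[0,0,0,0,0,0,-0.5],[0,0,0,0,0,0,-1],[0,0,0,0,0,0,-1]]
  squeeze: 20

```text
time: 18.35
position: [0.4682, -0.2195, 0.0488]
tool_rot: [0.304, -0.638, 0.639, -0.305]
ft_force: [0.1, 0.3, 0.9]
grip_width: 0.0592
```

>>> jog_arm:
  increments:
    - [[0,0,0,0,0,0,-1],[0,0,0,0,0,0,-1],[0,0,0,0,0,0,-1],[0,0,0,0,0,0,-1]]

```text
time: 18.75
position: [0.4682, -0.2195, 0.0489]
tool_rot: [0.304, -0.638, 0.639, -0.305]
ft_force: [0.3, 0.2, -0.9]
grip_width: 0.0847
```

Released. Rising straight up.

>>> jog_arm:
  increments:
    - [[0,0,0,0,0,0.02,-1],[0,0,0,0,0,0.05,-1],[0,0,0,0,0,0.09,-1],[0,0,0,0,0,0.13,-1],[0,0,0,0,0,0.17,-1],[0,0,0,0,0,0.21,-1],[0,0,0,0,0,0.25,-1],[0,0,0,0,0,0.26,-1]]

```text
time: 19.55
position: [0.4702, -0.2209, 0.3137]
tool_rot: [0.303, -0.635, 0.642, -0.306]
ft_force: [1.0, -0.9, -0.5]
grip_width: 0.087
```

>>> jog_arm:
  increments:
    - [[0,0,0,-0.03,-0.04,0.01,-1],[0,0,0,-0.055,-0.08,0.01,-1],[0,0,0,-0.08,-0.12,0.01,-1],[0,0,0,-0.11,-0.16,0.01,-1],[0,0,0,-0.135,-0.2,0.01,-1],[0,0,0,-0.16,-0.24,0.01,-1],[0,0,0,-0.16,-0.24,0.01,-1]]

```text
time: 20.25
position: [0.3067, -0.4657, 0.3224]
tool_rot: [0.301, -0.636, 0.643, -0.303]
ft_force: [0.1, 0.6, -0.2]
grip_width: 0.087
```

```bash
python3 - <<'E'
from h import *
for _ in range(6): s=camera('scene')
t=camera('top'); o=get_obs();print(o['time'],o['position'],o['ft_force'],abs(o['joint_velocities']).max())
cv2.imwrite('pics/s9.png',s[:,:,::-1]);cv2.imwrite('pics/t9.png',t[:,:,::-1])
def u(im,x,y,w,h): return cv2.resize(im[y:y+h,x:x+w],(400,300),interpolation=cv2.INTER_CUBIC)
cv2.imwrite('pics/a9.png',np.vstack([np.hstack([u(s,100,150,120,90),u(t,310,190,120,90)]),np.hstack([u(s,190,140,120,90),u(t,200,160,120,90)])])[:,:,::-1])
E
```

```text
20.6 [ 0.311  -0.4594  0.3236] [-0.2743  0.3632 -0.8786] 0.007405935548858383
```

View pics/a9.png

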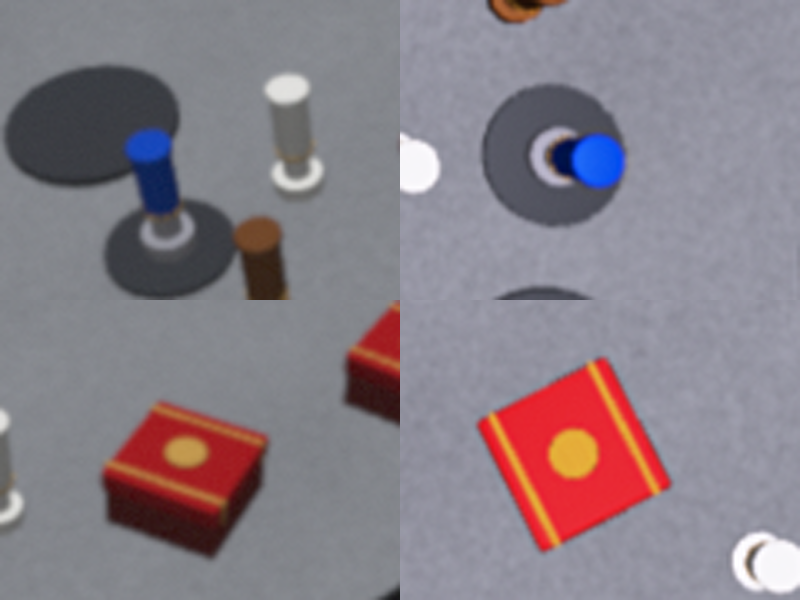

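View pics/s9.png

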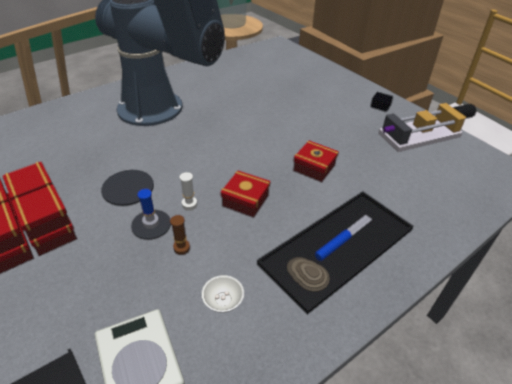

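The die stands upright near the pad centre (scene (148,215)), and nothing else has moved. The seal is centred. One last check on seal height by triangulation.

```bash
python3 - <<'E'
from h import *
K=8
def cen(p,x,y,w,th):
    u=cv2.resize(cv2.imread(p)[y-w:y+w,x-w:x+w],None,fx=K,fy=K,interpolation=cv2.INTER_CUBIC)
    k,l,st,c=cv2.connectedComponentsWithStats((u[...,1]>th).astype(np.uint8),connectivity=4); j=l[w*K,w*K]
    cs,_=cv2.findContours((l==j).astype(np.uint8),0,1); e=cv2.fitEllipse(cs[0]); return (np.array(e[0])+.5)/K-.5+[x-w,y-w]
for tag in '09':
    n=('pics/scene0.png','pics/top0.png') if tag=='0' else('pics/s9.png','pics/t9.png')
    a=cen(n[0],245,185,13,80);b=cen(n[1],252,206,13,105);print(a,b,*tri(a,b))
E
```

```text
[245.3489 183.9878] [251.5579 205.523 ] [0.5279 0.0009 0.0566] [ 0.0973 -0.0053  0.0696  0.0471]
[245.3365 185.12  ] [251.5974 205.6372] [0.5279 0.0009 0.0531] [ 0.0916 -0.005   0.0656  0.0444]
```

```bash
python3 -c "
from rig import *
print(hand_in())"
```

```text
the job is handed in; nothing more can be done
None
```

The seal on the unstamped box is pressed home, the blue die is back on its pad, and I handed the job in at about 20.6 s of the 56 s allowed. `hand_in()` gives no verdict, so the results below are my own checks.

- **Pressing:** the seal sank at about 8 N and met the hard stop after about 4.2 mm of tool travel. I held it at about 12–13 N for roughly 1.4 s, then lifted straight off. The largest sideways load was about 2.5 N, under the 4.5 N limit.
- **Seal position:** in the cameras it stayed at (0.528, 0.001), with no measurable sideways shift.
- **Die:** it stands upright within about 1–2 mm of the small pad's centre, by the tool position at release and the last pictures. The gripper is open and well clear of everything.
- **Other things:** the stamped box, the look-alike dies, the tray and the dish look unmoved in the last scene picture.

Two readings did not quite agree:
- **Seal drop:** the cameras put it at about 3.5 mm (0.0566 to 0.0531), against the nominal 4 mm. That is roughly within their accuracy, and the hard stop was clear in the force reading.
- **Grip width:** it read about 27.8 mm on the 26 mm handle throughout, but nothing slipped.

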